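# Shut the mini centrifuge's lid and start the spin

## Task

The little centrifuge with the dark dome lid is loaded: with the fingertips push its lid gently over and down until it is fully shut, without slamming it, then press the larger of its two round buttons (start) all the way down and let go. Only push, grasp and lift nothing: the centrifuge stays where it stands, the smaller button is not pressed, and the other things on the bench are left alone.

Things in the scene. Friction and masses are not known exactly. Their poses are not given: they have to be found in the camera images.
- centrifuge: small white mini centrifuge standing loose on the bench (about 2 kg, it slides or tips if shoved); housing 200 (its x) x 170 (its y) x 70 mm tall, flat top deck. Origin at centre of its underside; its -x side is the front (buttons, lid tab), the lid hinge is along y near its +x side. The rotor, already loaded with tubes, stands 26 mm out of the deck under the lid
- lid (a joint): angle of the dark tinted dome lid, rad: 0 = fully shut, about 1.57 = standing upright, end stop at 1.75. The hinge is stiff (about 0.11 N m): the lid stays at whatever angle it is left, so it must be pushed all the way down; about 1 to 2 N at the tab moves it. Dome 126 mm across, 43 mm high
- lid_hinge (a point): middle of the lid's hinge line, 94 mm behind the housing's centre and 72 mm above the bench; its frame turns with the lid: x runs from tab to hinge, y along the hinge line, z is the lid's outward (upper when shut) normal
- lid_tab (a point): middle of the outer face of the flat grey tab at the lid's free edge, 136 mm from the hinge line (9 mm outward of it along the lid's normal). Tab 22 mm (hinge to free edge) x 44 mm wide x 8 mm thick. Shut, it lies 81 mm above the bench and 42 mm in front of the housing's centre (34 mm farther back and 50 mm to the side of the centre of START)
- start_top (a point): centre of the top face of the START button: the larger of the two round grey push buttons on the front of the deck, 28 mm across, on the right as seen by someone standing at the front (the centrifuge's -y side), 76 mm in front of and 50 mm beside the housing's centre; top 92 mm above the bench, on a round base 44 mm across whose top is 8 to 10 mm lower
- start (a joint): travel of the START button, m: 0 = released, 0.006 = fully down; springs back; about 4 N to push fully down
- release_top (a point): centre of the top face of the smaller round push button (lid release), 16 mm across, 100 mm to the other side of START (the centrifuge's +y side); not to be pressed
- release (a joint): travel of the small lid-release button, m: 0 = released, 0.006 = fully down; springs back
- mixer: vortex mixer, grey box 130 x 120 x 100 mm with a black rubber cup on top (142 mm tall in all); bystander; origin at centre of its underside
- jar: small grey jar, 36 mm across, 60 mm tall, standing beside the centrifuge; bystander; origin at centre of its underside
- vial: amber vial, 26 mm across, 50 mm tall, standing on the other side of the centrifuge; bystander; origin at centre of its underside
- tray: empty black plastic tray 70 x 100 x 28 mm in front of the mixer; bystander; origin at centre of its underside
- rack: white tube rack 90 x 200 x 45 mm with capped tubes standing 14 mm out of it; bystander; origin at centre of its underside
- tipbox: pipette-tip box 87 x 122 x 70 mm; bystander; origin at centre of its underside
- bottle: white bottle, 60 mm across, 170 mm tall; bystander; origin at centre of its underside

How it is judged:
By the outcome, as a careful person would: the job done as asked, in the order asked, and still so for the second after the job is handed in, with the robot touching nothing.
It also fails if it takes over 48 s, if anything falls off the work surface, if the arm or the gripper's body presses on something with over 40 N, if the wrist force passes 120 N, or if a joint passes its speed limit or range.

## Robot

A 6-joint arm with a two-finger parallel gripper is mounted at the origin on the work surface. World frame = base frame: x ahead of the robot, y to its left, z up, the work surface at z = 0. Lengths are in m, angles in rad, forces in N, time in s.
With the tool pointing down it reaches from about 0.35 to 0.975 m from the base axis. Payload 4.9 kg.
Tool frame: the origin (TCP) lies midway between the tips of the shut fingers; the grasp point (between the pads) lies 19 mm behind it; z points along the fingers, y is the line along which they close (so a half turn about z gives the same grasp; the last joint's range is limited). The gripper opens to 85 mm and grips with 20 to 120 N. Pads are 22 mm wide; open, the fingers measure 114 mm over their backs; the gripper's body (76 mm by 85 mm) begins 54 mm behind the grasp point. The pads swing forward as they close: fully open they stand 13 mm farther back than shut.
Start: joints at [1.026, 0.053, 1.613, -0, 1.476, -0.119], TCP at [0.258, 0.569, 0.231] pointing down, gripper open.
Joint ranges: [-3.01, 3.01], [-1.01, 2.22], [0.06, 2.58], [-1.02, 4.17], [0.09, 2.62], [-3.14, 3.14]. Speed limits (rad/s): [2.57, 2.57, 3.14, 3.14, 3.14, 3.14].

## Interface

Orientations are given as a unit quaternion [x, y, z, w].
In Python, from plant import arm gives the robot as it stands. The module is installed in compiled form; this text tells all that it offers.
- The arm moves only by the tool send_rows, never from a script. Its argument "plan" is a list of rows, each an object of numbers: "tx", "ty", "tz": the shift along the tool's x, y, z in cm; "ax", "ay", "az": the turn, a rotation vector about the tool's x, y, z in rad; "fingers": the finger opening in cm, from 0 to 8.54. In form: [{"tx": .., "ty": .., "tz": .., "ax": .., "ay": .., "az": .., "fingers": ..}, ...]. A call has 1 to 5 rows; each row shifts and turns the commanded pose from where the row before left it, along the tool's axes as they then stand; what a row does not reach is not made up. A row lasts 1/12 s, in which the tool goes at most 41.7 mm and 7.16 degrees, less where a joint would pass 70% of its speed; a pose out of reach is approached as far as the arm can. A call is refused whole if a number of a shift passes 4.17 or a number of a turn 0.125, either way. A call with a gripper value outside its range is refused whole. The fingers move at their own pace and stop on an object; "force" is the grip in N (left out, the last holds). Time passes only in rows, so rows that do not move let the fingers close. It gives the time, the measured TCP pose, the force, the opening and the grip force at its end, in the units of the state.
- arm.observe(): the state, without advancing time (a new reading comes with each control period).
- arm.get_image(name): name is "scene" or "top" or "wrist"; returns a dict with "image" (384x512x3 uint8, red, green, blue), "vfov" (degrees; the focal length in pixels is half the picture's height over the tangent of half this angle, whatever the lens; pixels are square), "cx", "cy" (the principal point, pixels), "world_to_cam" (4x4, takes a point from world to camera coordinates). Camera axes: x right, y down, z forward; pixel columns grow to the right and rows downward; lengths in m; the calibration is good to about 2 mm. The wrist camera is an equidistant fisheye: a pixel r from the principal point sees the ray r / f radians off the axis. A picture is of the moment at which its call begins. There is no depth.
- arm.sign_off(): hands the job in; it is judged then, once.
Trained networks look in the newest picture that a camera, given by its name, has taken for a name from the list of things; names that differ only in an ending like _2 or _b are one class to them, and where a whole thing is asked for, a point or a joint stands for the part that bears it (a point fixed in the world has none). Each returns a list of dicts, best first, with "score" (0 to 1); they miss things now and then, are a little off and sometimes report something else, mostly with a low value. They report only what shows in the picture. A call takes as long as a camera call.
- arm.trace(camera, target): "region" (384x512 bool, what is visible of it) and "location" ([column, row] in pixels, amid what is visible of it).
The state is a dict: "time_s": time; "q": joint angles; "qd": joint speeds; "tau": joint torques, N m; "ee_pos": TCP position; "tcp_rot": TCP orientation; "contact_force": force on the tool from outside, world axes, zero at the start; "wrist_torque": the same for the moment, N m; "opening": opening from 0.0 (shut) to 1.0 (fully open); "finger_force": force on a finger pad.
Only numpy, scipy, OpenCV 4.12 (cv2) and the standard library are available. Lean on these libraries where they do the work, as an engineer would, in place of code of your own. Each camera call takes 0.05 s, during which the arm holds its last target. There are 200 camera calls.

## Working session

There is one attempt and no reset: what is moved stays moved. The work goes in short steps, Python scripts to look and compute and a tool call to move; the robot and the scene stay as the last step left them, time stands still between calls to the robot, and variables do not carry over. Pictures are saved under pics/ and viewed, at most 10 in all, crops included, and the job is handed in when it is done.

Besides the shell and the picture viewer there is one more tool, called after ">>>" as a command line: name --argument value ..., lists and objects as JSON in quotes. send_rows: Moves the arm, as the interface text tells. Its arguments: {"type":"object","properties":{"plan":{"type":"array"},"force":{"type":"number"}},"required":["plan"]}

```bash
mkdir -p pics; cat > h.py <<'E'
import numpy as np, cv2
from plant import arm
def cam(n):
    d=arm.get_image(n); cv2.imwrite(f'pics/{n}_{arm.observe()["time_s"]:.2f}.png',d['image'][:,:,::-1]); return d
def K(d):
    f=192/np.tan(np.radians(d['vfov'])/2); return np.array([[f,0,d['cx']],[0,f,d['cy']],[0,0,1]])
def proj(d,P):
    P=np.atleast_2d(P); T=np.array(d['world_to_cam']); c=P@T[:3,:3].T+T[:3,3]; u=c@K(d).T; return u[:,:2]/u[:,2:]
def onplane(d,uv,z):
    T=np.array(d['world_to_cam']); R=T[:3,:3]; o=-R.T@T[:3,3]; r=R.T@np.linalg.inv(K(d))@np.array([uv[0],uv[1],1.]); return o+r*(z-o[2])/r[2]
E
python3 - <<'E'
from h import *
for n in ['scene','top']:
    d=cam(n); print(n,d['vfov'],np.round(d['world_to_cam'],3).tolist())
    for t,z in [('start_top',.092),('release_top',.092),('lid_tab',.2),('lid_hinge',.072),('centrifuge',.07),('jar',.03),('vial',.03),('mixer',.07)]:
        r=arm.trace(n,t)
        for q in r[:2]: print(t,round(q['score'],2),np.round(q['location'],1),np.round(onplane(d,q['location'],z),3))
print(arm.observe())
import os;print(os.listdir('pics'))
E
```

```text
scene 56.52310592609162 [[-0.476, 0.88, 0.01, 0.283], [0.483, 0.271, -0.832, -0.209], [-0.735, -0.391, -0.554, 1.307], [0.0, 0.0, 0.0, 1.0]]
release_top 0.37 [365.2 184.5] [0.441 0.219 0.092]
lid_hinge 0.59 [327.4 196.6] [0.505 0.149 0.072]
centrifuge 0.58 [329.8 213.3] [0.562 0.174 0.07 ]
centrifuge 0.47 [381.  232.7] [0.574 0.287 0.07 ]
jar 0.85 [382.8 229.8] [0.509 0.286 0.03 ]
vial 0.46 [282.5 205.7] [0.536 0.051 0.03 ]
mixer 0.57 [203.2 162. ] [ 0.508 -0.201  0.07 ]
top 54.094284377318516 [[-0.003, -1.0, -0.011, -0.011], [-0.995, 0.004, -0.095, 0.558], [0.095, 0.01, -0.995, 1.167], [0.0, 0.0, 0.0, 1.0]]
start_top 0.69 [157.2 206.8] [0.516 0.271 0.092]
lid_tab 0.58 [189.4 170.7] [0.608 0.157 0.2  ]
lid_hinge 0.62 [188.4 171.1] [0.627 0.183 0.072]
centrifuge 0.96 [193.7 205.4] [0.522 0.166 0.07 ]
jar 0.7 [157.1 205.9] [0.523 0.288 0.03 ]
vial 0.4 [234.2 201.2] [0.537 0.044 0.03 ]
mixer 0.59 [315.4 217.4] [ 0.484 -0.205  0.07 ]
{'time_s': 0.9, 'q': array([ 1.02601824e+00,  5.27032807e-02,  1.61287754e+00, -9.50828700e-06,
        1.47599907e+00, -1.18975389e-01]), 'qd': array([ 1.36091857e-03,  5.33048716e-04, -9.75141645e-04,  1.86748718e-03,
       -3.19447624e-06, -1.82180478e-04]), 'tau': array([-1.19947021e-03, -3.93684804e+01, -3.70462883e+01, -2.83181207e-04,
        7.24668680e-04, -1.00586266e-05]), 'ee_pos': array([0.25814069, 0.56918966, 0.23131497]), 'tcp_rot': array([2.11296187e-01, 9.77422079e-01, 4.49178594e-06, 6.55393688e-06]), 'contact_force': array([-0.36998309, -0.6448884 ,  0.11932112]), 'wrist_torque': array([0.05639791, 0.00398094, 0.02701743]), 'finger_force': 0.0, 'opening': 0.9965319723962888}
['top_0.50.png', 'scene_0.05.png']
```

```bash
python3 - <<'E'
import cv2
a=cv2.imread('pics/top_0.50.png')[120:270,110:310];cv2.imwrite('pics/topc.png',cv2.resize(a,(800,600),interpolation=cv2.INTER_CUBIC))
a=cv2.imread('pics/scene_0.05.png')[110:290,210:450];cv2.imwrite('pics/scc.png',cv2.resize(a,(800,600),interpolation=cv2.INTER_CUBIC))
E
```

```text
(no output)
```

View pics/topc.png

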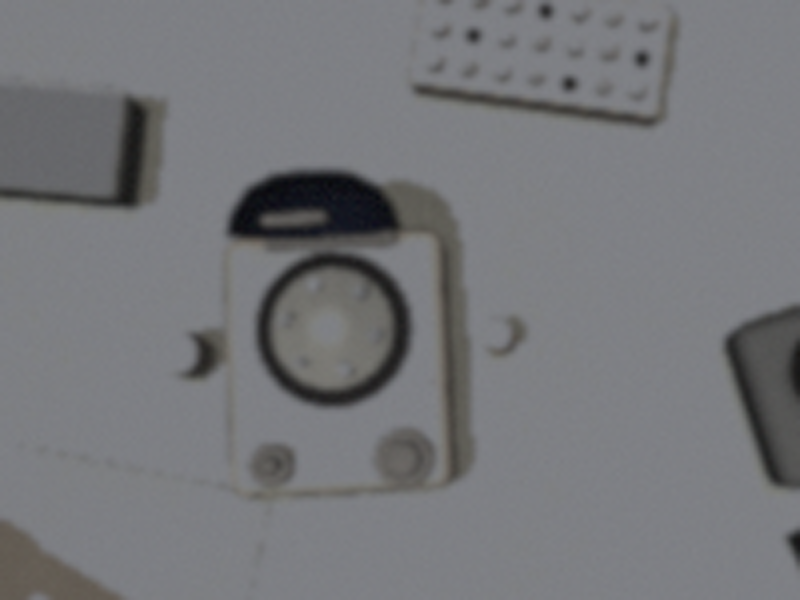

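View pics/scc.png

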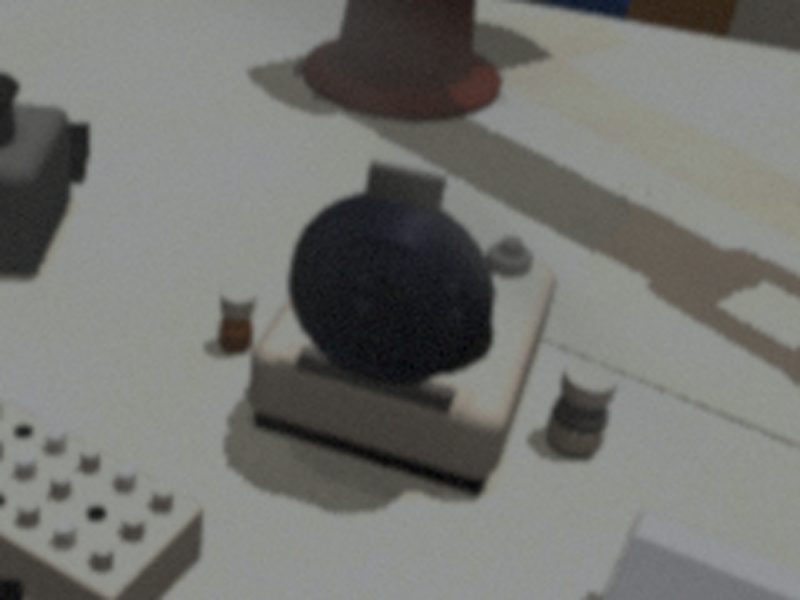

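The top crop shows the front facing the robot. START is at full-image pixel (211,234), release at (178,236), and the upright lid's tab at about (183,174). In the scene crop the tab is at about (332,165). I'll fit the pose from these.

```bash
cat > fit.py <<'E'
from h import *
from scipy.optimize import least_squares
def pts(p):
    x,y,yw,th=p; c,s=np.cos(yw),np.sin(yw)
    hx,hz=.094,.072
    # lid frame: at th, tab vector (-136,+9) rotated
    tab=[hx-.136*np.cos(th)+.009*np.sin(th)+0.000,0,hz+.136*np.sin(th)+.009*np.cos(th)]
    L=np.array([[-.076,-.05,.092],[-.076,.05,.09],[-.1,-.085,.07],[-.1,.085,.07],[.1,-.085,.07],[.1,.085,.07],tab])
    W=L.copy(); W[:,0]=x+c*L[:,0]-s*L[:,1]; W[:,1]=y+s*L[:,0]+c*L[:,1]; return W
if __name__=='__main__':
    t=arm.get_image('top'); s=arm.get_image('scene')
    f=lambda u,v:(110+u/4,120+v/4); g=lambda u,v:(210+u*.3,110+v*.3)
    ot=np.array([f(404,456),f(272,464),f(450,485),f(238,493),f(440,235),f(229,237),f(293,217)])
    os_=np.array([g(510,244),g(407,183)])
    def res(p):
        W=pts(p); return np.r_[(proj(t,W)-ot).ravel(),(proj(s,W[[1,6]])-os_).ravel()]
    r=least_squares(res,[.52,.166,0,1.6],loss='soft_l1'); print(r.x,np.round(r.fun,1)); print(np.round(pts(r.x),4))
E
python3 fit.py
```

```text
[0.50789808 0.16479683 0.05539272 1.46426019] [-0.4 -0.  -0.8 -0.   0.9 -0.  -2.2  1.3  0.1 -3.  -2.3 -0.2  0.8  0.2
 -0.1 -1.3 -0.9  0.1]
[[0.4348 0.1107 0.092 ]
 [0.4292 0.2105 0.09  ]
 [0.4128 0.0744 0.07  ]
 [0.4033 0.2441 0.07  ]
 [0.6125 0.0855 0.07  ]
 [0.603  0.2552 0.07  ]
 [0.5962 0.1697 0.2082]]
```

>>> send_rows --plan '[{"tz":-2,"az":-0.12,"fingers":0},{"tz":-2,"az":-0.12,"fingers":0},{"tz":-2,"az":-0.12,"fingers":0},{"tz":-1.5,"az":-0.12,"fingers":0},{"tz":-1.5,"fingers":0}]' --force 20

```text
schema error: expected keys tx, ty, tz, ax, ay, az, fingers
```

```bash
cat > go.py <<'E'
import sys; from h import *
from scipy.spatial.transform import Rotation as R
def go(p,yaw=.055):
    o=arm.observe(); r=R.from_quat(o['tcp_rot'])
    c,s=np.cos(yaw),np.sin(yaw); g=R.from_matrix(np.array([[-c,-s,0],[-s,c,0],[0,0,-1.]]))
    print('t',round(o['time_s'],2),'pos',np.round(o['ee_pos'],4),'F',np.round(o['contact_force'],2),'open',round(o['opening'],3))
    print('shift cm',np.round(100*r.inv().apply(np.array(p)-o['ee_pos']),2),'turn',np.round((r.inv()*g).as_rotvec(),3))
if __name__=='__main__': go([float(a) for a in sys.argv[1:4]])
E
python3 go.py .64 .170 .31
```

```text
t 1.0 pos [0.2582 0.5692 0.2313] F [ 0.58 -0.08 -0.62] open 1.001
shift cm [-51.26 -20.58  -7.87] turn [ 0.     0.    -0.481]
```

>>> send_rows --plan '[{"tx":0,"ty":0,"tz":-2,"ax":0,"ay":0,"az":-0.12,"fingers":0},{"tx":0,"ty":0,"tz":-2,"ax":0,"ay":0,"az":-0.12,"fingers":0},{"tx":0,"ty":0,"tz":-2,"ax":0,"ay":0,"az":-0.12,"fingers":0},{"tx":0,"ty":0,"tz":-1.5,"ax":0,"ay":0,"az":-0.12,"fingers":0},{"tx":0,"ty":0,"tz":-1.5,"ax":0,"ay":0,"az":0,"fingers":0}]' --force 20

```text
time_s: 1.42
ee_pos: [0.2582, 0.5693, 0.3227]
tcp_rot: [-0.028, 1.0, 0.0, 0.0]
contact_force: [-0.9, 0.6, 0.3]
opening: 0.298
finger_force: 0.0
```

```bash
python3 go.py .64 .170 .31
```

```text
t 1.42 pos [0.2582 0.5693 0.3227] F [-0.85  0.63  0.28] open 0.298
shift cm [-35.88 -42.     1.25] turn [0.001 0.    0.001]
```

>>> send_rows --plan '[{"tx":-2.4,"ty":-2.8,"tz":0,"ax":0,"ay":0,"az":0,"fingers":0},{"tx":-2.4,"ty":-2.8,"tz":0,"ax":0,"ay":0,"az":0,"fingers":0},{"tx":-2.4,"ty":-2.8,"tz":0,"ax":0,"ay":0,"az":0,"fingers":0},{"tx":-2.4,"ty":-2.8,"tz":0,"ax":0,"ay":0,"az":0,"fingers":0},{"tx":-2.4,"ty":-2.8,"tz":0,"ax":0,"ay":0,"az":0,"fingers":0}]'

```text
time_s: 1.83
ee_pos: [0.3863, 0.4346, 0.3214]
tcp_rot: [-0.026, 1.0, -0.0, 0.0]
contact_force: [-0.1, -0.1, 0.2]
opening: -0.001
finger_force: 0.0
```

>>> send_rows --plan '[{"tx":-2.4,"ty":-2.8,"tz":0,"ax":0,"ay":0,"az":0,"fingers":0},{"tx":-2.4,"ty":-2.8,"tz":0,"ax":0,"ay":0,"az":0,"fingers":0},{"tx":-2.4,"ty":-2.8,"tz":0,"ax":0,"ay":0,"az":0,"fingers":0},{"tx":-2.4,"ty":-2.8,"tz":0,"ax":0,"ay":0,"az":0,"fingers":0},{"tx":-2.4,"ty":-2.8,"tz":0,"ax":0,"ay":0,"az":0,"fingers":0}]'

```text
time_s: 2.25
ee_pos: [0.5139, 0.301, 0.3214]
tcp_rot: [-0.025, 1.0, 0.0, -0.0]
contact_force: [0.8, 1.3, 0.2]
opening: 0.002
finger_force: 0.0
```

```bash
python3 go.py .64 .170 .31
```

```text
t 2.25 pos [0.5139 0.301  0.3214] F [0.8  1.28 0.22] open 0.002
shift cm [-11.93 -13.73   1.14] turn [ 0.    -0.    -0.004]
```

>>> send_rows --plan '[{"tx":-2.4,"ty":-2.8,"tz":0,"ax":0,"ay":0,"az":0,"fingers":0},{"tx":-2.4,"ty":-2.8,"tz":0,"ax":0,"ay":0,"az":0,"fingers":0},{"tx":-2.4,"ty":-2.8,"tz":0,"ax":0,"ay":0,"az":0,"fingers":0},{"tx":-2.4,"ty":-2.8,"tz":0,"ax":0,"ay":0,"az":0,"fingers":0},{"tx":-2.2,"ty":-2.5,"tz":0,"ax":0,"ay":0,"az":0,"fingers":0}]'

```text
time_s: 2.67
ee_pos: [0.6394, 0.1702, 0.3212]
tcp_rot: [-0.025, 1.0, -0.0, -0.0]
contact_force: [0.1, 1.1, 0.8]
opening: 0.003
finger_force: 0.0
```

```bash
python3 go.py .64 .170 .21; python3 - <<'E'
from h import *
s=cam('scene'); w=cam('wrist')
a=s['image'][80:260,230:430,::-1]; b=w['image'][:,:,::-1]
cv2.imwrite('pics/m1.png',np.hstack([cv2.resize(a,(384,346)),cv2.resize(b,(400,346))]))
E
```

```text
t 2.67 pos [0.6394 0.1702 0.3212] F [0.06 1.08 0.83] open 0.003
shift cm [-0.06 -0.02 11.12] turn [-0.    -0.    -0.005]
```

View pics/m1.png

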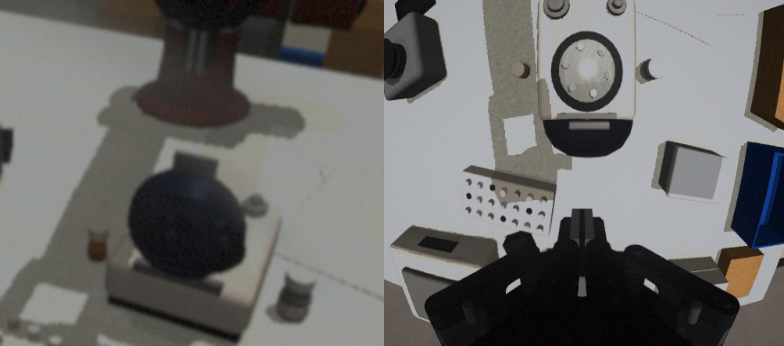

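The lid is still upright. In the wrist half of the image the tab is at wrist pixel (261,139) and the fingertips are at about (253,235), in line with it. I'll check lid angle against the wrist view.

```bash
python3 - <<'E'
from h import *
from fit import pts
w=arm.get_image('wrist'); T=np.array(w['world_to_cam']); f=192/np.tan(np.radians(w['vfov'])/2)
def fp(P):
    c=T[:3,:3]@P+T[:3,3]; th=np.arccos(c[2]/np.linalg.norm(c)); return np.array([w['cx'],w['cy']])+f*th*c[:2]/np.hypot(*c[:2])
print('cam',-T[:3,:3].T@T[:3,3])
print('tip',fp(np.array([.6394,.1702,.3212])))
for th in [1.35,1.46,1.55,1.65]:
    W=pts([.5079,.1648,.0554,th]); print(th,W[6].round(4),fp(W[6]),fp(W[0]),fp(W[1]))
print([(q['score'],q['location']) for n in ['lid_tab','start_top','release_top'] for q in arm.trace('wrist',n)[:1]])
E
```

```text
cam [0.56685317 0.16488734 0.46253905]
tip [257.14993843 246.27888056]
1.35 [0.5808 0.1688 0.2067] [257.39288087 121.37859225] [214.86641896   2.51557139] [295.03644807   2.54253902]
1.46 [0.5957 0.1697 0.2082] [257.53648179 138.77182544] [214.86641896   2.51557139] [295.03644807   2.54253902]
1.55 [0.6079 0.1703 0.2082] [257.6268875 152.8317638] [214.86641896   2.51557139] [295.03644807   2.54253902]
1.65 [0.6215 0.1711 0.2069] [257.69709255 167.82210407] [214.86641896   2.51557139] [295.03644807   2.54253902]
[(0.84, [257.1, 150.8]), (0.7, [216.9, 6.0]), (0.54, [296.6, 4.5])]
```

>>> send_rows --plan '[{"tx":0,"ty":0,"tz":2.4,"ax":0,"ay":0,"az":0,"fingers":0},{"tx":0,"ty":0,"tz":2.4,"ax":0,"ay":0,"az":0,"fingers":0},{"tx":0,"ty":0,"tz":2.4,"ax":0,"ay":0,"az":0,"fingers":0},{"tx":0,"ty":0,"tz":2.4,"ax":0,"ay":0,"az":0,"fingers":0},{"tx":0,"ty":0,"tz":1.8,"ax":0,"ay":0,"az":0,"fingers":0}]'

```text
time_s: 3.38
ee_pos: [0.6364, 0.1737, 0.2053]
tcp_rot: [-0.028, 1.0, -0.0, -0.001]
contact_force: [-0.8, -0.1, 0.1]
opening: -0.0
finger_force: 0.0
```

>>> send_rows --plan '[{"tx":0.4,"ty":0,"tz":0,"ax":0,"ay":0,"az":0,"fingers":0},{"tx":0.4,"ty":0,"tz":0,"ax":0,"ay":0,"az":0,"fingers":0},{"tx":0.4,"ty":0,"tz":0,"ax":0,"ay":0,"az":0,"fingers":0},{"tx":0.4,"ty":0,"tz":0,"ax":0,"ay":0,"az":0,"fingers":0},{"tx":0.4,"ty":0,"tz":0,"ax":0,"ay":0,"az":0,"fingers":0}]'

```text
time_s: 3.8
ee_pos: [0.6186, 0.1715, 0.2098]
tcp_rot: [-0.027, 1.0, 0.0, 0.002]
contact_force: [-0.2, 0.1, 0.3]
opening: -0.0
finger_force: 0.0
```

>>> send_rows --plan '[{"tx":0.4,"ty":0,"tz":0,"ax":0,"ay":0,"az":0,"fingers":0},{"tx":0.4,"ty":0,"tz":0,"ax":0,"ay":0,"az":0,"fingers":0},{"tx":0.4,"ty":0,"tz":0,"ax":0,"ay":0,"az":0,"fingers":0},{"tx":0.4,"ty":0,"tz":0,"ax":0,"ay":0,"az":0,"fingers":0},{"tx":0.4,"ty":0,"tz":0,"ax":0,"ay":0,"az":0,"fingers":0}]'

```text
time_s: 4.22
ee_pos: [0.5981, 0.1701, 0.2076]
tcp_rot: [-0.027, 1.0, 0.0, 0.0]
contact_force: [2.0, 0.5, 0.0]
opening: 0.0
finger_force: 0.4
```

```bash
python3 go.py .59 .170 .205; python3 - <<'E'
from h import *
s=cam('scene'); w=cam('wrist')
a=s['image'][80:260,230:430,::-1]; b=w['image'][:,:,::-1]
cv2.imwrite('pics/m2.png',np.hstack([cv2.resize(a,(384,346)),cv2.resize(b,(400,346))]))
E
```

```text
t 4.22 pos [0.5981 0.1701 0.2076] F [2.   0.5  0.03] open 0.0
shift cm [0.81 0.04 0.26] turn [ 0.     0.001 -0.001]
```

View pics/m2.png

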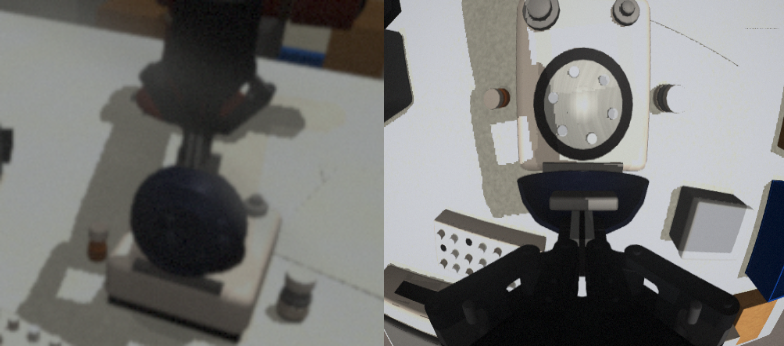

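The fingers are now behind the tab, at about (585,200) in the picture, and the 2 N force confirms contact. Next I'll compute the arc.

```bash
cat > path.py <<'E'
import numpy as np
from h import *
def tip(th):
    c,s=np.cos(th),np.sin(th); r=np.linspace(.125,.147,200); fx=-r*c+.009*s; fz=.072+r*s+.009*c
    k=np.clip((.9-th)/.75,0,1); X=(1-k)*(-.140*c+.009*s+.011)+k*(-.146)
    X=(-.140*c+.009*s+.011)-k*.017   # at th=0: -.146
    m=(fx>=X-.011); return X,fz[m].max() if th<.9 else .072+.140*s+.009*c
o=arm.observe()['ee_pos']; H=np.array([.5079+.094*np.cos(.0554),.1648+.094*np.sin(.0554)])
u=np.array([np.cos(.0554),np.sin(.0554)]); cur=np.array([(o[:2]-H)@u,o[2]]); print(cur)
ths=np.r_[np.arange(1.36,.5,-.05),np.arange(.48,.2,-.04),np.arange(.2,-.001,-.025)]
pr=np.zeros(2)
for i,t in enumerate(ths):
    X,Z=tip(t); c=np.round(np.array([cur[0]-X,cur[1]-Z])*100,1); print(i+1,round(t,3),np.round([X,Z],4),'tx,tz',np.round(c-pr,1)); pr=c
E
python3 path.py
```

```text
[-0.00412519  0.20721209]
1 1.36 [-0.0095  0.2108] tx,tz [ 0.5 -0.4]
2 1.31 [-0.0164  0.2096] tx,tz [0.7 0.2]
3 1.26 [-0.0232  0.208 ] tx,tz [0.7 0.1]
4 1.21 [-0.03    0.2062] tx,tz [0.7 0.2]
5 1.16 [-0.0367  0.2039] tx,tz [0.7 0.2]
6 1.11 [-0.0432  0.2014] tx,tz [0.6 0.3]
7 1.06 [-0.0496  0.1985] tx,tz [0.6 0.3]
8 1.01 [-0.0558  0.1953] tx,tz [0.7 0.3]
9 0.96 [-0.0619  0.1918] tx,tz [0.6 0.3]
10 0.91 [-0.0678  0.1881] tx,tz [0.6 0.4]
11 0.86 [-0.0744  0.185 ] tx,tz [0.6 0.3]
12 0.81 [-0.0811  0.1817] tx,tz [0.7 0.3]
13 0.76 [-0.0875  0.178 ] tx,tz [0.6 0.4]
14 0.71 [-0.0936  0.1738] tx,tz [0.6 0.4]
15 0.66 [-0.0995  0.1691] tx,tz [0.6 0.5]
16 0.61 [-0.1052  0.1636] tx,tz [0.6 0.6]
17 0.56 [-0.1105  0.1577] tx,tz [0.5 0.6]
18 0.51 [-0.1156  0.1516] tx,tz [0.6 0.6]
19 0.48 [-0.1185  0.1479] tx,tz [0.2 0.3]
20 0.44 [-0.1223  0.1428] tx,tz [0.4 0.5]
21 0.4 [-0.1258  0.1375] tx,tz [0.4 0.6]
22 0.36 [-0.1291  0.1322] tx,tz [0.3 0.5]
23 0.32 [-0.1322  0.1268] tx,tz [0.3 0.5]
24 0.28 [-0.1351  0.1213] tx,tz [0.3 0.6]
25 0.24 [-0.1378  0.1157] tx,tz [0.3 0.6]
26 0.2 [-0.1403  0.11  ] tx,tz [0.2 0.5]
27 0.175 [-0.1417  0.1065] tx,tz [0.2 0.4]
28 0.15 [-0.1431  0.1029] tx,tz [0.1 0.3]
29 0.125 [-0.1438  0.0993] tx,tz [0.1 0.4]
30 0.1 [-0.1444  0.0956] tx,tz [0.  0.4]
31 0.075 [-0.1449  0.092 ] tx,tz [0.1 0.3]
32 0.05 [-0.1454  0.0883] tx,tz [0.  0.4]
33 0.025 [-0.1457  0.0847] tx,tz [0.1 0.4]
34 0.0 [-0.146  0.081] tx,tz [0.  0.3]
```

>>> send_rows --plan '[{"tx":0.5,"ty":0,"tz":-0.4,"ax":0,"ay":0,"az":0,"fingers":0},{"tx":0.7,"ty":0,"tz":0.2,"ax":0,"ay":0,"az":0,"fingers":0},{"tx":0.7,"ty":0,"tz":0.1,"ax":0,"ay":0,"az":0,"fingers":0},{"tx":0.7,"ty":0,"tz":0.2,"ax":0,"ay":0,"az":0,"fingers":0},{"tx":0.7,"ty":0,"tz":0.2,"ax":0,"ay":0,"az":0,"fingers":0}]'

```text
time_s: 4.73
ee_pos: [0.5645, 0.1682, 0.2041]
tcp_rot: [-0.027, 1.0, 0.0, -0.0]
contact_force: [0.8, 0.9, -0.4]
opening: 0.0
finger_force: 0.4
```

>>> send_rows --plan '[{"tx":0.6,"ty":0,"tz":0.3,"ax":0,"ay":0,"az":0,"fingers":0},{"tx":0.6,"ty":0,"tz":0.3,"ax":0,"ay":0,"az":0,"fingers":0},{"tx":0.7,"ty":0,"tz":0.3,"ax":0,"ay":0,"az":0,"fingers":0},{"tx":0.6,"ty":0,"tz":0.3,"ax":0,"ay":0,"az":0,"fingers":0},{"tx":0.6,"ty":0,"tz":0.4,"ax":0,"ay":0,"az":0,"fingers":0}]'

```text
time_s: 5.15
ee_pos: [0.5337, 0.1665, 0.1879]
tcp_rot: [-0.027, 1.0, 0.0, -0.0]
contact_force: [0.4, 0.1, 0.1]
opening: 0.005
finger_force: 0.4
```

```bash
python3 - <<'E'
from h import *
o=arm.observe(); H=np.array([.5079+.094*np.cos(.0554),.1648+.094*np.sin(.0554)]); u=np.array([np.cos(.0554),np.sin(.0554)])
print(o['time_s'],o['ee_pos'],(o['ee_pos'][:2]-H)@u,o['contact_force'])
s=cam('scene'); w=cam('wrist')
a=s['image'][80:260,230:430,::-1]; b=w['image'][:,:,::-1]
cv2.imwrite('pics/m3.png',np.hstack([cv2.resize(a,(384,346)),cv2.resize(b,(400,346))]))
E
```

```text
5.15 [0.5336844  0.16652353 0.18794389] -0.06815972769434343 [0.37556888 0.06855751 0.11618336]
```

View pics/m3.png

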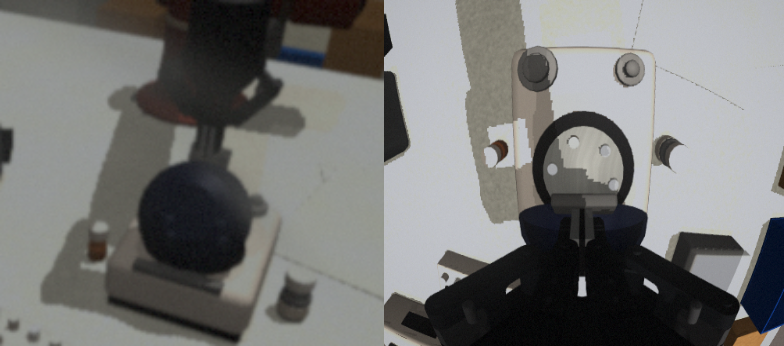

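The lid has followed to about 50°, with the tab ahead of the fingertips at (585,200). Continuing along the arc.

>>> send_rows --plan '[{"tx":0.6,"ty":0,"tz":0.3,"ax":0,"ay":0,"az":0,"fingers":0},{"tx":0.7,"ty":0,"tz":0.3,"ax":0,"ay":0,"az":0,"fingers":0},{"tx":0.6,"ty":0,"tz":0.4,"ax":0,"ay":0,"az":0,"fingers":0},{"tx":0.6,"ty":0,"tz":0.4,"ax":0,"ay":0,"az":0,"fingers":0},{"tx":0.6,"ty":0,"tz":0.5,"ax":0,"ay":0,"az":0,"fingers":0}]'

```text
time_s: 5.67
ee_pos: [0.5029, 0.1648, 0.169]
tcp_rot: [-0.027, 1.0, 0.0, 0.0]
contact_force: [0.8, 0.7, -0.2]
opening: 0.004
finger_force: 0.3
```

>>> send_rows --plan '[{"tx":0.6,"ty":0,"tz":0.6,"ax":0,"ay":0,"az":0,"fingers":0},{"tx":0.5,"ty":0,"tz":0.6,"ax":0,"ay":0,"az":0,"fingers":0},{"tx":0.6,"ty":0,"tz":0.6,"ax":0,"ay":0,"az":0,"fingers":0},{"tx":0.2,"ty":0,"tz":0.3,"ax":0,"ay":0,"az":0,"fingers":0},{"tx":0.4,"ty":0,"tz":0.5,"ax":0,"ay":0,"az":0,"fingers":0}]'

```text
time_s: 6.08
ee_pos: [0.4802, 0.1636, 0.143]
tcp_rot: [-0.027, 1.0, 0.0, 0.0]
contact_force: [-0.3, 1.3, 0.7]
opening: 0.001
finger_force: 0.2
```

```bash
python3 - <<'E'
from h import *
o=arm.observe(); H=np.array([.5079+.094*np.cos(.0554),.1648+.094*np.sin(.0554)]); u=np.array([np.cos(.0554),np.sin(.0554)])
print(o['time_s'],o['ee_pos'],(o['ee_pos'][:2]-H)@u,o['contact_force'])
s=cam('scene'); w=cam('wrist')
a=s['image'][80:260,230:430,::-1]; b=w['image'][:,:,::-1]
cv2.imwrite('pics/m4.png',np.hstack([cv2.resize(a,(384,346)),cv2.resize(b,(400,346))]))
E
```

```text
6.0833 [0.48020884 0.16361555 0.14300626] -0.12171426506370221 [-0.32437906  1.25374632  0.66654607]
```

View pics/m4.png

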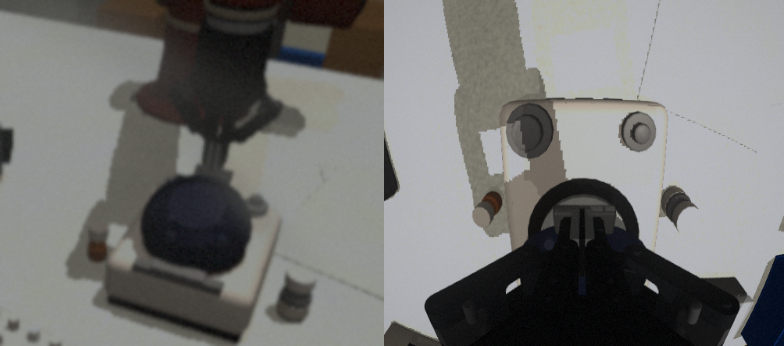

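The lid is nearly down at about 0.45 rad, with the fingertips on the tab at (585,215). Continuing slowly.

>>> send_rows --plan '[{"tx":0.4,"ty":0,"tz":0.6,"ax":0,"ay":0,"az":0,"fingers":0},{"tx":0.3,"ty":0,"tz":0.5,"ax":0,"ay":0,"az":0,"fingers":0},{"tx":0.3,"ty":0,"tz":0.5,"ax":0,"ay":0,"az":0,"fingers":0},{"tx":0.3,"ty":0,"tz":0.6,"ax":0,"ay":0,"az":0,"fingers":0},{"tx":0.3,"ty":0,"tz":0.6,"ax":0,"ay":0,"az":0,"fingers":0}]'

```text
time_s: 6.6
ee_pos: [0.4642, 0.1627, 0.1147]
tcp_rot: [-0.027, 1.0, -0.0, -0.0]
contact_force: [-0.2, 0.3, 0.4]
opening: -0.001
finger_force: 0.2
```

>>> send_rows --plan '[{"tx":0.2,"ty":0,"tz":0.5,"ax":0,"ay":0,"az":0,"fingers":0},{"tx":0.2,"ty":0,"tz":0.4,"ax":0,"ay":0,"az":0,"fingers":0},{"tx":0.1,"ty":0,"tz":0.3,"ax":0,"ay":0,"az":0,"fingers":0},{"tx":0.1,"ty":0,"tz":0.3,"ax":0,"ay":0,"az":0,"fingers":0},{"tx":0,"ty":0,"tz":0.3,"ax":0,"ay":0,"az":0,"fingers":0}]'

```text
time_s: 7.02
ee_pos: [0.4583, 0.1624, 0.0971]
tcp_rot: [-0.027, 1.0, 0.0, -0.0]
contact_force: [-0.5, -0.1, 0.1]
opening: 0.001
finger_force: 0.2
```

>>> send_rows --plan '[{"tx":0.1,"ty":0,"tz":0.3,"ax":0,"ay":0,"az":0,"fingers":0},{"tx":0,"ty":0,"tz":0.3,"ax":0,"ay":0,"az":0,"fingers":0},{"tx":0.1,"ty":0,"tz":0.2,"ax":0,"ay":0,"az":0,"fingers":0},{"tx":0,"ty":0,"tz":0.2,"ax":0,"ay":0,"az":0,"fingers":0},{"tx":0,"ty":0,"tz":0.2,"ax":0,"ay":0,"az":0,"fingers":0}]'

```text
time_s: 7.43
ee_pos: [0.4564, 0.1623, 0.0851]
tcp_rot: [-0.027, 1.0, -0.0, -0.0]
contact_force: [0.4, -0.3, 1.2]
opening: -0.003
finger_force: 0.2
```

```bash
python3 - <<'E'
from h import *
o=arm.observe(); H=np.array([.5079+.094*np.cos(.0554),.1648+.094*np.sin(.0554)]); u=np.array([np.cos(.0554),np.sin(.0554)])
print(o['time_s'],o['ee_pos'],(o['ee_pos'][:2]-H)@u,o['contact_force'])
s=cam('scene'); w=cam('wrist')
a=s['image'][80:260,230:430,::-1]; b=w['image'][:,:,::-1]
cv2.imwrite('pics/m5.png',np.hstack([cv2.resize(a,(384,346)),cv2.resize(b,(400,346))]))
E
```

```text
7.4333 [0.45642625 0.16231752 0.08513657] -0.14553224172253773 [ 0.43836035 -0.295862    1.21489736]
```

View pics/m5.png

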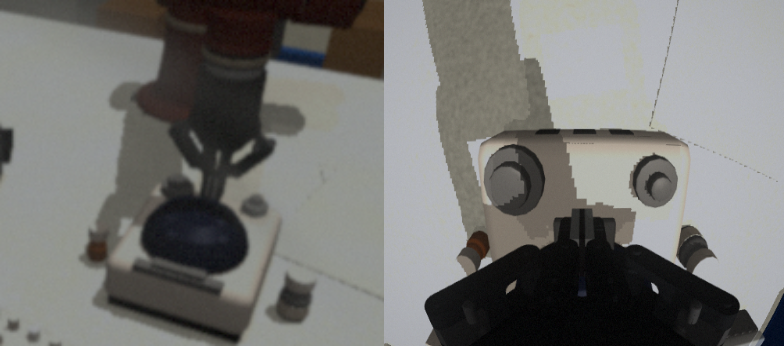

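The lid is almost flat and the tips are on the tab. I'll press gently, 1 mm per row, and watch the force.

>>> send_rows --plan '[{"tx":0,"ty":0,"tz":0.1,"ax":0,"ay":0,"az":0,"fingers":0},{"tx":0,"ty":0,"tz":0.1,"ax":0,"ay":0,"az":0,"fingers":0},{"tx":0,"ty":0,"tz":0.1,"ax":0,"ay":0,"az":0,"fingers":0},{"tx":0,"ty":0,"tz":0.1,"ax":0,"ay":0,"az":0,"fingers":0},{"tx":0,"ty":0,"tz":0,"ax":0,"ay":0,"az":0,"fingers":0}]'

```text
time_s: 7.95
ee_pos: [0.4564, 0.1623, 0.0811]
tcp_rot: [-0.027, 1.0, -0.0, -0.0]
contact_force: [0.7, -0.2, 0.2]
opening: -0.002
finger_force: 0.0
```

>>> send_rows --plan '[{"tx":0,"ty":0,"tz":0.05,"ax":0,"ay":0,"az":0,"fingers":0},{"tx":0,"ty":0,"tz":0.05,"ax":0,"ay":0,"az":0,"fingers":0},{"tx":0,"ty":0,"tz":0.05,"ax":0,"ay":0,"az":0,"fingers":0},{"tx":0,"ty":0,"tz":0,"ax":0,"ay":0,"az":0,"fingers":0}]'

```text
time_s: 8.28
ee_pos: [0.4565, 0.1624, 0.0808]
tcp_rot: [-0.027, 1.0, -0.0, -0.0]
contact_force: [-4.4, -0.6, 6.7]
opening: 0.006
finger_force: 3.5
```

6.7 N at z = 0.081, so the lid is on its stop. Lifting off and measuring START again.

>>> send_rows --plan '[{"tx":0,"ty":0,"tz":-0.5,"ax":0,"ay":0,"az":0,"fingers":0},{"tx":0,"ty":0,"tz":-1,"ax":0,"ay":0,"az":0,"fingers":0},{"tx":0,"ty":0,"tz":-2,"ax":0,"ay":0,"az":0,"fingers":0},{"tx":0.5,"ty":-1,"tz":-2.5,"ax":0,"ay":0,"az":0,"fingers":0},{"tx":0,"ty":0,"tz":-1,"ax":0,"ay":0,"az":0,"fingers":0}]'

```text
time_s: 8.7
ee_pos: [0.4535, 0.1517, 0.1536]
tcp_rot: [-0.027, 1.0, 0.0, 0.003]
contact_force: [1.2, 0.3, 1.3]
opening: 0.002
finger_force: 0.0
```

```bash
cat > chk.py <<'E'
import sys; from h import *
from fit import pts
w=cam('wrist'); T=np.array(w['world_to_cam']); f=192/np.tan(np.radians(w['vfov'])/2); R=T[:3,:3]; C=-R.T@T[:3,3]
def unp(uv,z):
    d=np.array(uv)-[w['cx'],w['cy']]; r=np.hypot(*d); th=r/f; ray=R.T@np.r_[np.sin(th)*d/r,np.cos(th)]; return C+ray*(z-C[2])/ray[2]
t=cam('top'); s=cam('scene')
for n,z in [('start_top',.092),('release_top',.09),('lid_tab',.081)]:
    for c,d in [('wrist',w),('top',t),('scene',s)]:
        for q in arm.trace(c,n)[:1]:
            print(n,c,round(q['score'],2),np.round(q['location'],1),np.round(unp(q['location'],z) if c=='wrist' else onplane(d,q['location'],z),4))
W=pts([.5079,.1648,.0554,0]); print(W[[0,1,6]].round(4)); 
b=w['image'][:,:,::-1]; a=s['image'][80:260,230:430,::-1]
cv2.imwrite('pics/'+sys.argv[1],np.hstack([cv2.resize(a,(384,346)),cv2.resize(b,(400,346))]))
o=arm.observe(); print(o['time_s'],o['ee_pos'],o['contact_force'])
E
python3 chk.py m6.png
```

```text
start_top wrist 0.87 [202.9 179.2] [0.4339 0.1146 0.092 ]
start_top scene 0.59 [322.3 173.3] [0.442  0.1126 0.092 ]
release_top wrist 0.73 [335.6 179. ] [0.4289 0.2108 0.09  ]
release_top scene 0.42 [364.3 185.4] [0.4431 0.2173 0.09  ]
lid_tab wrist 0.81 [281.3 240.2] [0.4842 0.176  0.081 ]
lid_tab top 0.69 [243.1 131.2] [0.749  0.0141 0.081 ]
lid_tab scene 0.65 [330.2 207. ] [0.5537 0.171  0.081 ]
[[0.4348 0.1107 0.092 ]
 [0.4292 0.2105 0.09  ]
 [0.466  0.1625 0.081 ]]
9.3 [0.45172902 0.15208645 0.14913272] [-0.37460388 -0.81075584 -0.33440887]
```

View pics/m6.png

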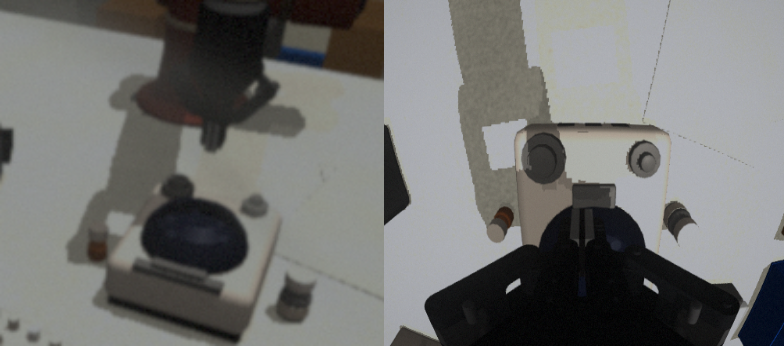

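The lid is flat with the tab at (595,192). START at (543,157) and the small button at (644,158) haven't moved. Moving above START at (0.4345, 0.1115).

>>> send_rows --plan '[{"tx":0.65,"ty":-1.3,"tz":0,"ax":0,"ay":0,"az":0,"fingers":0},{"tx":0.65,"ty":-1.3,"tz":0,"ax":0,"ay":0,"az":0,"fingers":0},{"tx":0.65,"ty":-1.35,"tz":0,"ax":0,"ay":0,"az":0,"fingers":0},{"tx":0,"ty":0,"tz":2,"ax":0,"ay":0,"az":0,"fingers":0},{"tx":0,"ty":0,"tz":2,"ax":0,"ay":0,"az":0,"fingers":0}]'

```text
time_s: 9.72
ee_pos: [0.4359, 0.1111, 0.1108]
tcp_rot: [-0.027, 1.0, 0.0, 0.002]
contact_force: [-0.2, -0.0, -0.6]
opening: 0.0
finger_force: 0.0
```

```bash
python3 chk.py m7.png; python3 go.py .4345 .1115 .096
```

```text
start_top wrist 0.74 [257. 221.] [0.4284 0.1129 0.092 ]
start_top top 0.49 [192.4 198.2] [0.5418 0.1661 0.092 ]
start_top scene 0.52 [323.6 174. ] [0.4436 0.1165 0.092 ]
release_top wrist 0.75 [332.1 266.5] [0.4594 0.1638 0.09  ]
release_top scene 0.54 [361.9 184.8] [0.4432 0.2117 0.09  ]
lid_tab wrist 0.85 [329.9 265.4] [0.4639 0.1652 0.081 ]
lid_tab top 0.58 [192.9 198.5] [0.5418 0.1664 0.081 ]
lid_tab scene 0.96 [330.4 205.2] [0.547  0.1692 0.081 ]
[[0.4348 0.1107 0.092 ]
 [0.4292 0.2105 0.09  ]
 [0.466  0.1625 0.081 ]]
10.3167 [0.43508115 0.1116505  0.11040474] [-0.57974996 -0.13503852  0.25208474]
t 10.32 pos [0.4351 0.1117 0.1104] F [-0.58 -0.14  0.25] open -0.002
shift cm [ 0.06 -0.01  1.44] turn [ 0.     0.001 -0.001]
```

View pics/m7.png

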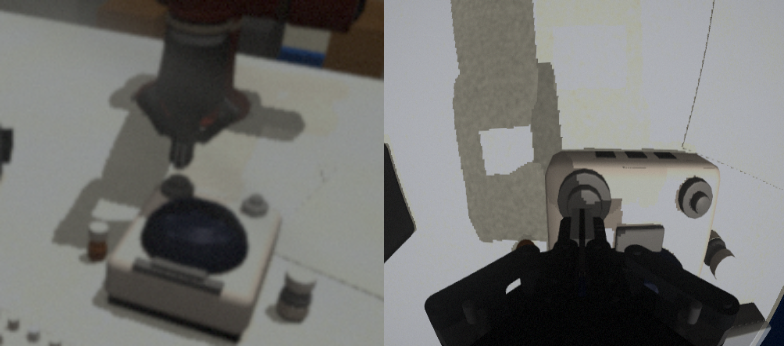

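The tips are centred over START at (583,205). Lowering to it, then pressing slowly.

>>> send_rows --plan '[{"tx":0,"ty":0,"tz":0.6,"ax":0,"ay":0,"az":0,"fingers":0},{"tx":0,"ty":0,"tz":0.6,"ax":0,"ay":0,"az":0,"fingers":0},{"tx":0,"ty":0,"tz":0.4,"ax":0,"ay":0,"az":0,"fingers":0},{"tx":0,"ty":0,"tz":0.2,"ax":0,"ay":0,"az":0,"fingers":0},{"tx":0,"ty":0,"tz":0,"ax":0,"ay":0,"az":0,"fingers":0}]'

```text
time_s: 10.73
ee_pos: [0.434, 0.1115, 0.0909]
tcp_rot: [-0.027, 1.0, -0.0, -0.001]
contact_force: [-0.8, -0.1, 2.1]
opening: -0.004
finger_force: 0.7
```

>>> send_rows --plan '[{"tx":0,"ty":0,"tz":0.15,"ax":0,"ay":0,"az":0,"fingers":0},{"tx":0,"ty":0,"tz":0.15,"ax":0,"ay":0,"az":0,"fingers":0},{"tx":0,"ty":0,"tz":0.15,"ax":0,"ay":0,"az":0,"fingers":0},{"tx":0,"ty":0,"tz":0.1,"ax":0,"ay":0,"az":0,"fingers":0},{"tx":0,"ty":0,"tz":0,"ax":0,"ay":0,"az":0,"fingers":0}]'

```text
time_s: 11.15
ee_pos: [0.4347, 0.1116, 0.0864]
tcp_rot: [-0.027, 1.0, -0.0, -0.0]
contact_force: [-2.1, 0.6, 3.7]
opening: 0.003
finger_force: 1.8
```

>>> send_rows --plan '[{"tx":0,"ty":0,"tz":0.05,"ax":0,"ay":0,"az":0,"fingers":0},{"tx":0,"ty":0,"tz":0.05,"ax":0,"ay":0,"az":0,"fingers":0},{"tx":0,"ty":0,"tz":0.05,"ax":0,"ay":0,"az":0,"fingers":0},{"tx":0,"ty":0,"tz":0,"ax":0,"ay":0,"az":0,"fingers":0}]'

```text
time_s: 11.48
ee_pos: [0.4348, 0.1116, 0.0859]
tcp_rot: [-0.027, 1.0, -0.0, -0.0]
contact_force: [-5.5, -0.8, 9.3]
opening: 0.0
finger_force: 4.7
```

START is bottomed: z stopped at 0.0859 with 9 N. Letting go and retreating straight up.

>>> send_rows --plan '[{"tx":0,"ty":0,"tz":-0.3,"ax":0,"ay":0,"az":0,"fingers":0},{"tx":0,"ty":0,"tz":-0.7,"ax":0,"ay":0,"az":0,"fingers":0},{"tx":0,"ty":0,"tz":-2,"ax":0,"ay":0,"az":0,"fingers":0},{"tx":0,"ty":0,"tz":-3,"ax":0,"ay":0,"az":0,"fingers":0},{"tx":0,"ty":0,"tz":-3,"ax":0,"ay":0,"az":0,"fingers":0}]'

```text
time_s: 11.9
ee_pos: [0.4339, 0.1115, 0.1747]
tcp_rot: [-0.027, 1.0, -0.0, -0.001]
contact_force: [-0.3, 0.4, 0.4]
opening: -0.003
finger_force: 0.0
```

>>> send_rows --plan '[{"tx":0,"ty":0,"tz":-3,"ax":0,"ay":0,"az":0,"fingers":0},{"tx":0,"ty":0,"tz":-2,"ax":0,"ay":0,"az":0,"fingers":0},{"tx":0,"ty":0,"tz":0,"ax":0,"ay":0,"az":0,"fingers":0},{"tx":0,"ty":0,"tz":0,"ax":0,"ay":0,"az":0,"fingers":0}]'

```text
time_s: 12.23
ee_pos: [0.4356, 0.1116, 0.2262]
tcp_rot: [-0.027, 1.0, 0.0, 0.002]
contact_force: [-0.0, 1.1, -0.0]
opening: -0.001
finger_force: 0.0
```

```bash
python3 chk.py m8.png
```

```text
start_top wrist 0.97 [254.2 180.6] [0.4343 0.1125 0.092 ]
release_top wrist 0.79 [351.9 182.6] [0.431  0.2109 0.09  ]
release_top scene 0.5 [363.4 183.7] [0.4366 0.2136 0.09  ]
lid_tab wrist 0.71 [306.8 238.7] [0.4988 0.1732 0.081 ]
lid_tab top 0.92 [192.7 196. ] [0.5494 0.1671 0.081 ]
lid_tab scene 0.65 [329.8 206. ] [0.5505 0.169  0.081 ]
[[0.4348 0.1107 0.092 ]
 [0.4292 0.2105 0.09  ]
 [0.466  0.1625 0.081 ]]
12.8333 [0.4346344  0.11156821 0.22459166] [-0.10955306 -0.00305208 -0.0545126 ]
```

View pics/m8.png

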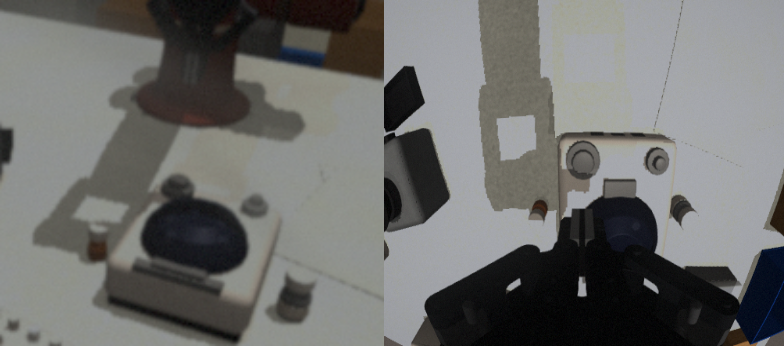

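The lid is shut with the tab flat at (620,188), and both buttons are up at (583,160) and (656,161). Nothing has shifted and the arm is clear, so I'm handing in.

```bash
python3 -c "
from plant import arm
print(arm.sign_off())"
```

```text
the job is handed in; nothing more can be done
None
```

I pushed the lid gently shut onto its stop, then pressed START all the way down and let go. The centrifuge, the small button and the other things were left undisturbed, and I handed the job in at about 13 s; no verdict was returned.

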